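# Hang a sawn plywood panel on the swinging varnish hook

## Robot

A 7-joint arm with a two-finger parallel gripper is mounted at the origin on the work surface. World frame = base frame: x ahead of the robot, y to its left, z up, the work surface at z = 0. Lengths are in mm, angles in rad, forces in N, time in s.
With the tool pointing down it reaches from about 425 to 950 mm from the base axis. Payload 16.7 kg.
Tool frame: the origin (TCP) lies at the very end of the fingers, on their centre line; the grasp point (between the pads) lies 19 mm behind it (bot.pinch_z is the z of the grasp point in the tool frame, in mm); z points along the fingers, y is the line along which they close (so a half turn about z gives the same grasp; the last joint's range is limited). The gripper opens to 94 mm and grips with 3 to 60 N. Pads are 16 mm wide; open, the fingers measure 119 mm over their backs; the gripper's body (75 mm by 177 mm) begins 78 mm behind the grasp point.
Start: joints at [-1.446, 0.426, 0.074, 1.606, -0.034, 1.111, -0.067], TCP at [183.168, 649.632, 176.867] pointing down, gripper open.
Joint ranges: [-2.85, 2.85], [-0.5, 2.14], [-1.23, 1.37], [0.21, 2.46], [-1.02, 4.16], [0.16, 2.05], [-2.73, 2.73]. Speed limits (rad/s): [1.89, 1.89, 2.39, 2.39, 3.01, 3.01, 3.01].

## Interface

Orientations are given as [roll, pitch, yaw] about the fixed x, y, z axes, in that order (R = Rz(yaw) Ry(pitch) Rx(roll)).
In Python, from station import bot gives the robot as it stands. Calls block until the motion is done:
- bot.movep(position, orientation): joint-space move of the TCP to a pose.
- bot.move_linear(position, velocity=150, orientation=None): straight line of the TCP; orientation=None keeps the orientation; velocity is the mean speed in mm/s.
- bot.move_joints(angles): joint-space move.
- bot.move_gripper(opening): finger opening in mm; the grip force is fixed at half the most; returns when the fingers have stopped.
- bot.pause(seconds).
- bot.inverse_kinematics(position, orientation): joint angles nearest the present ones, or None.
- bot.camera(name): name is "scene" or "top"; returns a dict with "color" (400x640x3 uint8, red, green, blue), "K" (3x3 intrinsics, pixels), "R" (3x3) and "t" (3): a world point X has camera coordinates R X + t. Camera axes: x right, y down, z forward; pixel columns grow to the right and rows downward; lengths in mm; the calibration is good to about 2 mm. A picture is of the moment at which its call begins. There is no depth.
A pose or a line that the arm cannot do raises bot.MotionError and nothing moves.
- bot.close_job(): hands the job in; it is judged then, once.
Trained networks look in a picture, given as the dict that the camera call returned (one of the last four; its "shot" number tells which), for a name from the list of things; names that differ only in an ending like _2 or _b are one class to them, and where a whole thing is asked for, a point or a joint stands for the part that bears it (a point fixed in the world has none). Each returns a list of dicts, best first, with "confidence" (0 to 1); they miss things now and then, are a little off and sometimes report something else, mostly with a low value. They report only what shows in the picture. A call takes as long as a camera call. They do not tell look-alikes from the thing itself.
- bot.spot_in(picture, target): "pixel" ([column, row] in pixels, amid what is visible of it).
- bot.outline_of(picture, target): "region" (400x640 bool, what is visible of it) and "pixel" ([column, row] in pixels, amid what is visible of it).
- bot.mark_of(picture, target): "pixel" ([column, row] in pixels: a listed point, or the origin of a listed thing).
Readings, each from a call of its own:
- bot.current_t(): time.
- bot.current_q(): joint angles.
- bot.current_qd(): joint speeds.
- bot.current_tau(): joint torques, N m.
- bot.current_ee_pos(): TCP position.
- bot.current_tool_rot(): TCP orientation.
- bot.current_ft_force(): force on the tool from outside, world axes, zero at the start.
- bot.current_ft_torque(): the same for the moment, N m.
- bot.current_gripper_width(): finger opening in mm.
- bot.current_finger_force(): force on a finger pad.
Only numpy, scipy, OpenCV 4.12 (cv2) and the standard library are available. Lean on these libraries where they do the work, as an engineer would, in place of code of your own. Each camera call takes 0.05 s, during which the arm holds its last target. There are 200 camera calls.

## Task

The drop hook on the steel stand is swinging: first steady it with a gentle touch until it hangs still and plumb by itself, without hanging anything on it yet. Then take the plywood panel with the round hole out of its rack slot and hang it on the hook by that hole, ready for varnishing; let go and leave panel and hook hanging still. Leave the blank panel without a hole, the can and the brush where they are.

Things in the scene. Friction and masses are not known exactly. Their poses are not given: they have to be found in the camera images.
- stand_pivot (a point): Pivot pin of the drop hook, 360 mm above the table, on the fixed gallows stand. Axes are the stand's: z up, y along the pin, x from the hook to the post. The post (22 mm thick) stands 160 mm to +x of the pin on a 120 x 140 x 20 mm foot (100 to 220 mm to +x); a 16 mm bar runs level from the post to above the pin, its axis 382 mm above the table. Nothing of the stand reaches more than 10 mm to -x of the pin.
- drop_hook (a joint): Swing angle of the hook about the pin (rad). 0 is how it hangs at rest unloaded (within 0.02); positive = hook swung to the stand's -x (its open side). It is swinging at the start, 0.2 to 0.45 rad to either side, period about 0.8 s, nearly frictionless: left alone it swings on for over a minute. 0.14 kg. A body held still in its path stops it with almost no bounce.
- hook_seat (a point): Top of the 8 mm round steel rod at the hook's lowest bend, 181 mm below the pin; turns with the hook, and its axes equal the stand's when the hook hangs plumb. In these axes (hook at rest): the seat is level from 11 mm to -x to 11 mm to +x of this point; then on the -x side the prong rises at 45 degrees to the tip; on the +x side the shank rises steeply to 27 mm to +x of this point at 25 mm up, runs straight up at that x to 120 mm up and returns over this point to the pin.
- hook_tip (a point): Centre of the 18 mm steel ball at the end of the prong: 56 mm to -x of and 41 mm above the hook_seat point when the hook hangs plumb (140 mm below the pin). It is the outermost point of the hook on the -x side.
- panel_hole (a point): Centre of the 44 mm round through hole in the plywood panel to hang: a plate 12 mm thick (x, the hole's axis), 180 wide (y), 110 tall (z), 0.16 kg +-30 per cent, faces alike. The point is midway in thickness and width, 40 mm below the top edge. Starts upright in one of the rack's two slots. Held by the top edge off the middle it may turn in the fingers, the hole drooping some mm.
- rack_mid (a point): Fixed timber rack, 200 (x) x 150 (y) x 45 mm; point on the table under its middle, z up. Two open-ended slots along y at 50 mm to -x and +x of this point, 16 mm wide, 30 mm deep, slot floor 15 mm above the table; so panel tops are 125 mm above the table and the upper 80 mm stand free.
- blank_center (a point): Centre of the other plywood plate, 12 x 180 x 110 mm with no hole, upright in the other slot. Must stay.
- varnish_center (a point): Centre of a closed metal can, 84 mm diameter, 110 mm tall, standing on the table. Must stay.
- brush: Paint brush about 190 mm long lying on the table. Must stay.
There are look-alikes about, which are no part of the job. Leave any orange or purple look-alike of the part that bears panel_hole alone.

How it is judged:
By the outcome, as a careful person would: the job done as asked, in the order asked, and still so for the second after the job is handed in, with the robot touching nothing.
It also fails if it takes over 72 s, if anything falls off the work surface, if the arm or the gripper's body presses on something with over 40 N, if the wrist force passes 120 N, or if a joint passes its speed limit or range.

## Working session

There is one attempt and no reset: what is moved stays moved. The work goes in short steps, each a Python script; the robot and the scene stay as the last script left them, time stands still between calls to the robot, and variables do not carry over. Pictures are saved under pics/ and viewed, at most 10 in all, crops included, and the job is handed in when it is done.

```bash
ls; mkdir -p pics
cat > h.py <<'E'
import numpy as np, cv2
from station import bot
def save(p,n): cv2.imwrite('pics/'+n,cv2.cvtColor(p['color'],cv2.COLOR_RGB2BGR))
def ray(p,px):
    R=np.array(p['R']);t=np.array(p['t']);K=np.array(p['K'])
    d=R.T@np.linalg.inv(K)@np.array([px[0],px[1],1.]); return -R.T@t,d/np.linalg.norm(d)
def atz(p,px,z):
    c,d=ray(p,px); return c+d*(z-c[2])/d[2]
def tri(*pp):
    A=np.zeros((3,3));b=np.zeros(3)
    for p,px in pp:
        c,d=ray(p,px);M=np.eye(3)-np.outer(d,d);A+=M;b+=M@c
    X=np.linalg.solve(A,b)
    return X,[round(float(np.linalg.norm((np.eye(3)-np.outer(d,d))@(X-c))),1) for c,d in (ray(*q) for q in pp)]
def proj(p,X):
    v=np.array(p['K'])@(np.array(p['R'])@X+np.array(p['t']));return v[:2]/v[2]
E
python3 - <<'E'
from h import *
np.set_printoptions(precision=1,suppress=True)
s=bot.camera('scene');t=bot.camera('top')
save(s,'s0.png');save(t,'t0.png')
for n in ['stand_pivot','hook_seat','hook_tip','panel_hole','rack_mid','blank_center','varnish_center','brush']:
    for nm,p in(('s',s),('t',t)):
        print(n,nm,[(np.round(m['pixel']).tolist(),round(m['confidence'],2)) for m in bot.mark_of(p,n)[:4]])
print(ray(s,(320,200)),ray(t,(320,200)),bot.current_t())
E
```

```text
pics
stand_pivot s [([240.0, 217.0], 0.89)]
stand_pivot t [([464.0, 202.0], 0.72)]
hook_seat s [([237.0, 274.0], 0.85)]
hook_seat t [([445.0, 210.0], 0.52)]
hook_tip s [([252.0, 252.0], 0.56)]
hook_tip t [([427.0, 212.0], 0.55)]
panel_hole s [([367.0, 178.0], 0.77), ([397.0, 235.0], 0.73), ([346.0, 202.0], 0.72)]
panel_hole t [([198.0, 236.0], 0.96), ([262.0, 224.0], 0.83), ([268.0, 142.0], 0.73)]
rack_mid s [([338.0, 224.0], 0.82)]
rack_mid t [([284.0, 231.0], 0.65)]
blank_center s [([325.0, 223.0], 0.87)]
blank_center t [([300.0, 227.0], 0.86)]
varnish_center s [([332.0, 279.0], 0.59), ([253.0, 253.0], 0.43), ([237.0, 216.0], 0.35)]
varnish_center t [([362.0, 169.0], 0.81)]
brush s [([205.0, 280.0], 0.93)]
brush t [([446.0, 289.0], 0.67)]
(array([1169.7, -478.7, 1055.7]), array([-0.5,  0.5, -0.7])) (array([ 452.6,  153.9, 1326.3]), array([ 0.1,  0. , -1. ])) 0.9
```

View pics/s0.png

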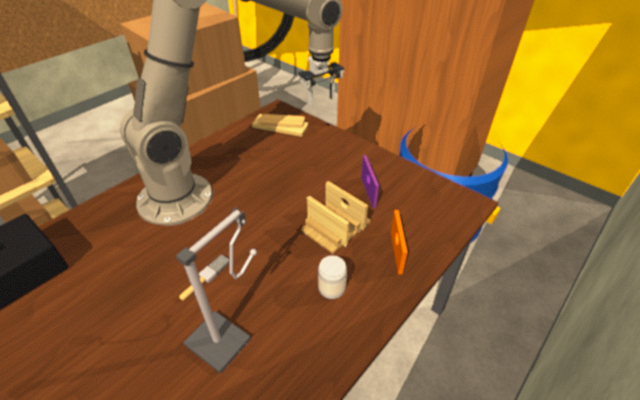

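View pics/t0.png

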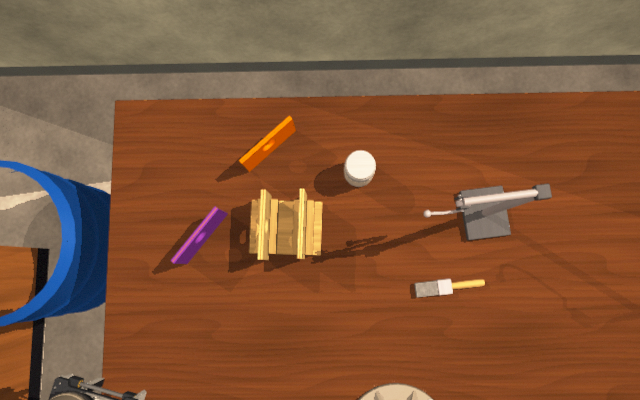

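The hole is in the left plate in the top view (about 262,224), which is the rear plate in the scene view (346,202). The blank is at top (300,227). The stand's post is to the right at top (543,191), and the orange and purple plates are decoys.

Run:
```python
from h import *
np.set_printoptions(precision=1,suppress=True)
s=bot.camera('scene');t=bot.camera('top')
P={'pivot':((240,217),(464,202)),'post':((187,257),(543,191)),'hole':((346,202),(262,224)),'rack':((338,224),(284,231)),'blank':((325,223),(300,227)),'can':((332,279),(362,169))}
for k,(a,b) in P.items(): print(k,*tri((s,a),(t,b)))
for n in ['stand_pivot','panel_hole','blank_center','rack_mid','hook_seat','hook_tip']:
    print(n,[[np.array(m['pixel']) for m in bot.mark_of(p,n)] for p in (s,t)])
print('tips z125',[atz(t,q,125) for q in((266,190),(262,259),(303,189),(299,258))])
c=t['color'][170:280,230:340];d=s['color'][180:270,290:380]
o=np.hstack([cv2.resize(c,(400,400),interpolation=2),cv2.resize(d,(400,400),interpolation=2)])
save({'color':o},'c1.png')
b=bot.current_ee_pos();print(b,bot.current_tool_rot(),bot.current_t())
```

```text
pivot [ 582.  -106.6  370.4] [4.3, 4.3]
post [ 599.2 -264.6  381.6] [2.4, 2.4]
hole [565.9 346.9  85.1] [0.5, 0.5]
rack [558.5 303.4   0.4] [7.4, 7.4]
blank [557.8 247.   52.1] [2.7, 2.7]
can [720.6  80.1  50.6] [4.2, 4.2]
stand_pivot [[array([240.1, 218.2])], [array([462.8, 202.6]), array([265.6, 223.5])]]
panel_hole [[array([370.6, 176.5]), array([345. , 203.1]), array([401.2, 234.9])], [array([198.4, 235.7]), array([263.1, 224.5]), array([269.8, 141.3])]]
blank_center [[array([329.6, 222.9])], [array([298.5, 226.4])]]
rack_mid [[array([339.6, 226. ])], [array([285.9, 229.8])]]
hook_seat [[array([246.9, 263.5])], [array([429. , 211.7])]]
hook_tip [[array([260.3, 235.8])], [array([411.7, 215.8]), array([445.5, 289.8]), array([265.8, 222.5])]]
tips z125 [array([650.8, 331.2, 125. ]), array([473.3, 340.6, 125. ]), array([651.9, 235.2, 125. ]), array([474.6, 246.5, 125. ])]
[183.2 649.6 176.9] [-3.1 -0.   2.9] 1.6
```

View pics/c1.png

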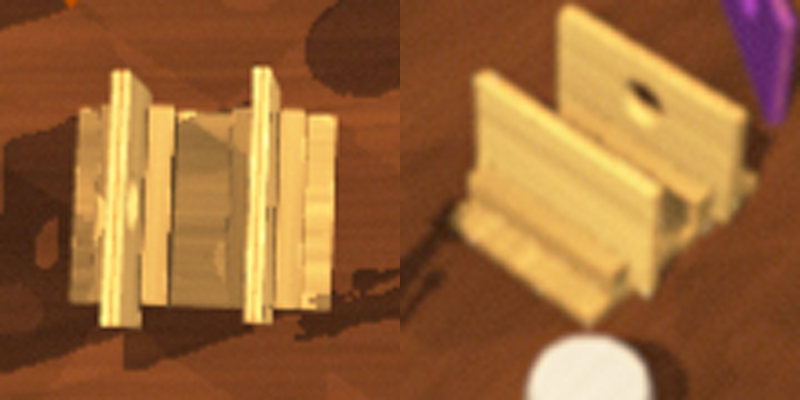

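```bash
cat >> h.py <<'E'
from scipy.spatial.transform import Rotation as Ro
def tool(norm,theta,sgn=1):
    "tool y along sgn*norm (unit horizontal), fingers down, leaning by theta towards +x world in the panel plane"
    n=np.array([np.cos(norm),np.sin(norm),0]);u=np.array([np.sin(norm),-np.cos(norm),0])
    z=-np.cos(theta)*np.array([0,0,1.])+np.sin(theta)*u
    y=sgn*n;x=np.cross(y,z);return Ro.from_matrix(np.c_[x,y,z]).as_euler('xyz'),z,u
E
python3 - <<'E'
from h import *
np.set_printoptions(precision=2,suppress=True)
s=bot.camera('scene');t=bot.camera('top')
print('pivot z360',atz(s,(240,217.5),360),atz(t,(463.4,202.3),360))
Pn=np.radians(87.8);Sn=np.radians(96.2)
for sg in(1,-1):
  for th in(.35,.52):
    e,z,u=tool(Pn,th,sg);g=np.array([563,343,105])-68*u+19*z
    e2,z2,u2=tool(Sn,th,sg);h=np.array([582,-107,177])-68*u2+19*z2
    print(sg,th,bot.inverse_kinematics(g,e),bot.inverse_kinematics(h,e2))
e=[np.pi,0,Sn]
print(bot.inverse_kinematics([575,60,195],e),bot.inverse_kinematics([575,-45,195],e),bot.inverse_kinematics([575,-45,195],[np.pi,0,Sn-np.pi]))
E
```

```text
pivot z360 [577.62 -99.05 360.  ] [ 580.07 -111.63  360.  ]
1 0.35 [-1.13  0.3   0.28  2.1   0.36  0.56  0.37] [-1.31 -0.33  1.33  2.26  0.44  0.65  1.43]
1 0.52 [-1.31  0.3   0.37  2.2   0.75  0.49 -0.08] [-1.13 -0.38  1.18  2.38  0.59  0.45  1.31]
-1 0.35 [-1.51  0.38  0.76  2.12  0.01  0.51 -2.44] [-1.19 -0.12  1.33  2.26  0.05  0.57 -1.33]
-1 0.52 [-1.91  0.63  1.22  2.22 -0.54  0.36 -2.  ] [-0.97 -0.22  1.11  2.38  0.18  0.36 -1.44]
[-0.81  0.31  0.73  1.84 -0.23  1.08  0.12] [-0.76  0.35  0.92  1.85 -0.31  1.1   0.39] [-0.92  0.5   1.22  1.85 -0.51  1.16 -2.55]
```

Run:
```python
from h import *
np.set_printoptions(precision=1,suppress=True)
Sn=np.radians(96.2);d=np.array([.108,-.994]);e=[np.pi,0,Sn]
A=lambda a,z:[*(np.array([580,-107])+a*d),z]
bot.move_gripper(0)
bot.movep(A(-190,230),e);print(bot.current_t(),bot.current_ee_pos())
bot.move_linear(A(-170,195),100)
bot.move_linear(A(-100,195),70)
bot.move_linear(A(-58,195),25);print(bot.current_t(),bot.current_ee_pos(),bot.current_ft_force())
bot.pause(.5);s=bot.camera('scene');save(s,'s2.png');print([m['pixel'] for m in bot.mark_of(s,'hook_tip')])
bot.move_linear(A(-80,195),4)
bot.move_linear(A(-100,195),12)
bot.move_linear(A(-170,195),80)
print(bot.current_t())
for i in range(8):
    s=bot.camera('scene');m=bot.mark_of(s,'hook_tip');print(round(bot.current_t(),2),[(np.array(q['pixel']),round(q['confidence'],2)) for q in m[:2]]);bot.pause(.05)
save(s,'s3.png')
```

```text
5.5417 [559.4  83.  229.8]
9.075 [573.7 -49.2 195. ] [0.2 0.2 0.6]
[[255.9, 246.4], [331.8, 278.6]]
18.1667
18.27 [(array([236.2, 216.9]), 0.74), (array([344.9, 200.7]), 0.66)]
18.42 []
18.57 [(array([260.8, 240.5]), 0.55)]
18.72 [(array([259.2, 240.9]), 0.79), (array([246.4, 267.1]), 0.51)]
18.87 [(array([262.3, 243.4]), 0.83)]
19.02 [(array([259.9, 240.3]), 0.71)]
19.17 [(array([259.4, 243.6]), 0.49)]
19.32 [(array([260.6, 243.7]), 0.84)]
```

View pics/s2.png

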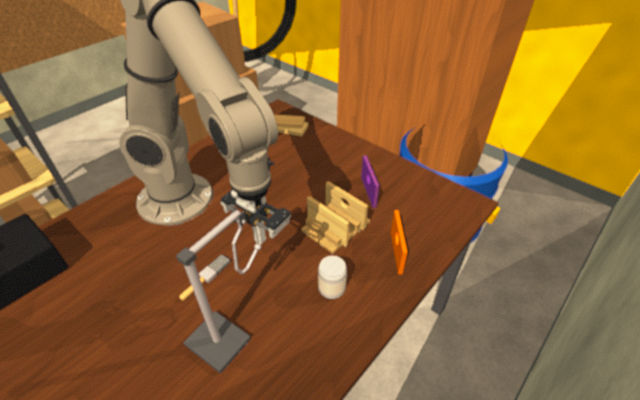

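Run:
```python
from h import *
np.set_printoptions(precision=1,suppress=True)
F=[]
for i in range(4):
    F.append(bot.camera('scene'));bot.pause(.15)
for i in range(1,4):
    D=np.abs(F[i]['color'].astype(int)-F[0]['color']).max(2)[205:285,222:275];print(D.max(),(D>25).sum())
s=F[-1];t=bot.camera('top')
for n in['hook_tip','hook_seat','stand_pivot']:
    print(n,[[(np.array(m['pixel']),round(m['confidence'],2)) for m in bot.mark_of(p,n)[:2]] for p in(s,t)])
X0,d=np.array([580,-107.]),np.array([.108,-.994])
for nm,a,z in(('pin',0,360),('tip',-56,220),('seat',0,179)):
    X=np.array([*(X0+a*d),z]);print(nm,X,proj(s,X),proj(t,X))
o=np.hstack([cv2.resize(s['color'][205:285,215:275],(420,560),interpolation=2),cv2.resize(t['color'][170:250,405:459],(378,560),interpolation=2)]);save({'color':o},'c4.png')
print(bot.current_t())
```

```text
28 1
29 1
19 0
hook_tip [[(array([259.5, 241.2]), 0.64)], []]
hook_seat [[(array([251.1, 269.7]), 0.81)], [(array([440.2, 212.2]), 0.66), (array([462.9, 202.8]), 0.53)]]
stand_pivot [[(array([238.5, 216. ]), 0.58)], [(array([463. , 202.9]), 0.93)]]
pin [ 580. -107.  360.] [238.1 219.7] [461.1 202.4]
tip [574.  -51.3 220. ] [259.6 243.2] [421.9 213.3]
seat [ 580. -107.  179.] [247.6 265.8] [441.6 212.3]
20.5167
```

View pics/c4.png

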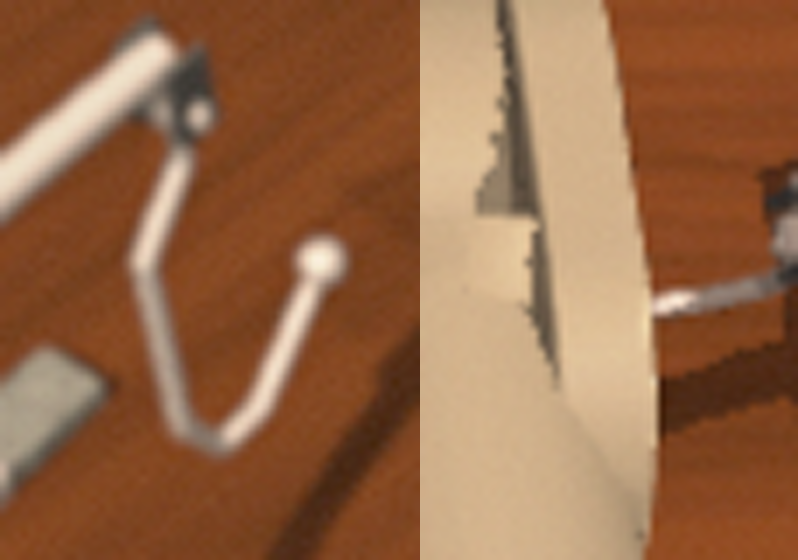

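Run:
```python
from h import *
np.set_printoptions(precision=1,suppress=True)
Pn=np.radians(87.8)
e,z,u=tool(Pn,.35,1);M=np.array([562.5,342.5,103]);T=M-68*u+19*z
p=bot.current_ee_pos();bot.move_linear([p[0],p[1],250],200)
bot.move_gripper(44)
bot.movep(T-110*z,e);print(bot.current_t(),bot.current_ee_pos())
t=bot.camera('top');save(t,'t5.png');s=bot.camera('scene')
for n in['hook_tip','hook_seat','stand_pivot']:
    print(n,[[(np.array(m['pixel']),round(m['confidence'],2)) for m in bot.mark_of(p,n)[:2]] for p in(t,s)])
bot.move_linear(T,120);print(bot.current_ft_force())
bot.move_gripper(0)
print(bot.current_gripper_width(),bot.current_finger_force(),bot.current_ft_force(),bot.current_t())
o=np.hstack([cv2.resize(t['color'][180:240,400:560],(800,300),interpolation=2)]);s=bot.camera('scene')
o=np.vstack([o,cv2.resize(s['color'][170:260,270:510],(800,300),interpolation=2)]);save({'color':o},'c5.png')
```

```text
22.9667 [464.4 345.1 188.8]
hook_tip [[(array([420.3, 211.1]), 0.61)], [(array([258.4, 239.9]), 0.56)]]
hook_seat [[(array([441.1, 212.6]), 0.45)], [(array([248.5, 265.3]), 0.79)]]
stand_pivot [[(array([465.6, 203.5]), 0.86)], [(array([238.4, 218.3]), 0.77), (array([248.3, 265.8]), 0.19)]]
[ 0.2  0.3 -1. ]
11.553869398318591 29.995913207530975 [-1.9 -0.9  3.7] 25.0333
```

View pics/c5.png

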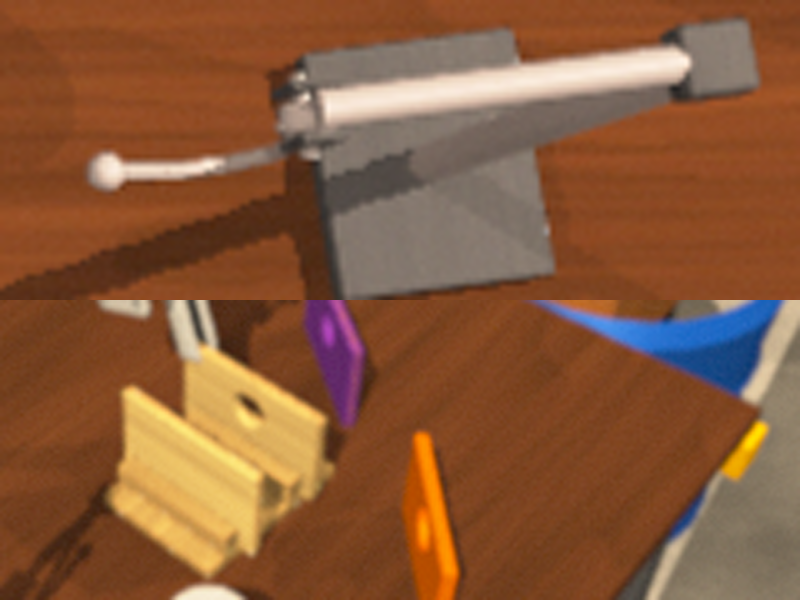

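Run:
```python
from h import *
np.set_printoptions(precision=1,suppress=True)
p=np.array(bot.current_ee_pos());bot.move_linear(p+[0,0,8],40);bot.move_linear(p+[0,0,95],100)
t=bot.camera('top');s=bot.camera('scene')
print(bot.current_ee_pos(),bot.current_gripper_width(),bot.current_ft_force(),bot.current_ft_torque(),bot.current_t())
f=lambda a,b:(400+a/5,180+b/5)
for q,w,z in(((325,108),(690,62),385),((303,60),(515,32),20),((345,297),(552,272),20)):
    a=atz(t,f(*q),z);b=atz(t,f(*w),z);v=b-a;print('yaw -x',np.degrees(np.arctan2(-v[1],-v[0])),a,b)
print('tip',tri((s,(261,242.1)),(t,(421.4,214.2))),atz(t,(421.4,214.2),220))
print('foot',[atz(t,f(*q),20) for q in((303,60),(515,32),(552,272),(345,297))])
h=[[m['pixel'] for m in bot.mark_of(q,'panel_hole')] for q in(s,t)];print(h)
o=np.vstack([cv2.resize(q['color'][a:a+86,b:b+240],(800,287),interpolation=2) for q,a,b in((t,180,170),(s,150,270))]);save({'color':o},'c6.png')
```

```text
[500.8 344.7 179.6] 11.737779973742004 [-0.6  0.6 -1.6] [-0.   0.6 -0. ] 26.55
yaw -x 96.39465412870918 [ 578.1 -108.   385. ] [ 594.6 -255.   385. ]
yaw -x 96.73895282244955 [ 654.1 -198.7   20. ] [ 668.1 -317.6   20. ]
yaw -x 96.09596959734652 [ 521.4 -215.3   20. ] [ 533.7 -329.8   20. ]
tip (array([573. , -48.3, 220.8]), [2.2, 2.2]) [571.7 -50.1 220. ]
foot [array([ 654.1, -198.7,   20. ]), array([ 668.1, -317.6,   20. ]), array([ 533.7, -329.8,   20. ]), array([ 521.4, -215.3,   20. ])]
[[[344.0, 181.6], [396.3, 238.9], [370.6, 181.0]], [[261.2, 221.9], [196.9, 234.8], [267.8, 139.8]]]
```

View pics/c6.png

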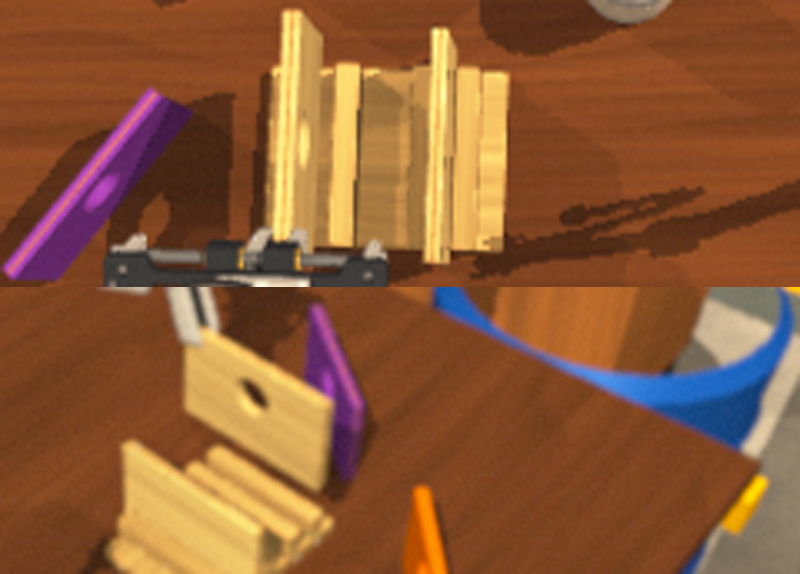

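Run:
```python
from h import *
np.set_printoptions(precision=1,suppress=True)
s=bot.camera('scene')
e,z,u=tool(np.radians(87.8),.35,1);n=np.array([np.cos(np.radians(87.8)),np.sin(np.radians(87.8)),0])
T=np.array(bot.current_ee_pos());G=T-19*z;print('G',G)
h=bot.mark_of(s,'panel_hole');r=bot.outline_of(s,'panel_hole')
for nm,q in(('TR',(332,400)),('BR',(325,490)),('BL',(185,405)),('TL',(187,333)),('hole',(253,393))):
    px=(q[0]*.3+270,(q[1]-287)*.3+150);c,d=ray(s,px);k=((G-6*n-c)@n)/(d@n);X=c+d*k-G
    print(nm,'along u',X@u,'z',X[2])
print('exp hole 68,-18; corners TR 158,22 BR 158,-88 BL -22,-88 TL -22,22')
for m in h: c,d=ray(s,m['pixel']);k=((G-c)@n)/(d@n);X=c+d*k-G;print('net hole',X@u,X[2])
for m in r:
    if abs(m['pixel'][0]-346)<20 and abs(m['pixel'][1]-185)<15:
        cs,_=cv2.findContours(m['region'].astype(np.uint8),0,1);k=max(cs,key=cv2.contourArea);a=cv2.approxPolyDP(k,3,True)[:,0]
        for px in a: c,d=ray(s,px);X=c+d*(((G-6*n-c)@n)/(d@n))-G;print(px,X@u,X[2])
```

```text
G [494.5 345.1 197.7]
TR along u 168.13367080984253 z 35.97577820828812
BR along u 171.8398903038605 z -80.30261446433522
BL along u -18.21386315606122 z -82.50860674714684
TL along u -16.601936713327433 z 15.58805361338952
hole along u 73.38210146691054 z -11.451019535580741
exp hole 68,-18; corners TR 158,22 BR 158,-88 BL -22,-88 TL -22,22
net hole 291.2605958111487 -114.60455282015462
net hole 74.47762316306553 -13.679558144505592
net hole 164.45775624893625 37.026380422869096
[330 161] 0.810304347406201 36.77455886257448
[326 167] -16.882150307205006 1.6292293127960136
[327 185] -11.044291050986564 -76.30967185624914
[366 208] 164.62570818884817 -71.70208891750147
[369 184] 165.93993398641092 34.250486479979
```

```bash
cat >> h.py <<'E'
PIN=np.array([578,-106.]);Sn=np.radians(96.4);SX=-np.array([np.cos(Sn),np.sin(Sn)])
EH,ZH,UH=tool(Sn,.35,1)
HU,HZ=71,-17   # hole relative to grasp point, along panel and up
def H(a,z,v=0): # TCP for hole centre at stand coordinate a, v along UH, height z
    return np.array([*(PIN+a*SX),z])+v*UH-HU*UH-np.array([0,0,HZ])+19*ZH
E
python3 - <<'E'
from h import *
np.set_printoptions(precision=2,suppress=True)
for w in((-130,235),(-95,220),(-56,220),(-11,175),(-1,175),(-1,155)):print(w,bot.inverse_kinematics(H(*w),EH))
p=np.array(bot.current_ee_pos());bot.move_linear(p+[0,0,60],150)
bot.movep(H(-130,235),EH);print(bot.current_t())
bot.move_linear(H(-95,220),100)
s=bot.camera('scene');t=bot.camera('top');print(bot.current_t(),bot.current_ft_force())
print([[(np.array(m['pixel']),round(m['confidence'],2)) for m in bot.mark_of(q,n)[:3]] for n in('panel_hole','hook_tip') for q in(s,t)])
X=np.array([*(PIN-95*SX),220]);print('pred hole',proj(s,X),proj(t,X))
o=np.hstack([cv2.resize(s['color'][190:290,210:310],(400,400),interpolation=2),cv2.resize(t['color'][170:270,370:470],(400,400),interpolation=2)]);save({'color':o},'c7.png')
E
```

```text
(-130, 235) [-1.17 -0.35  0.81  2.23  0.44  0.85  1.09]
(-95, 220) [-1.16 -0.35  0.9   2.24  0.45  0.81  1.17]
(-56, 220) [-1.15 -0.37  0.97  2.23  0.45  0.82  1.26]
(-11, 175) [-1.23 -0.34  1.2   2.26  0.44  0.69  1.39]
(-1, 175) [-1.23 -0.35  1.23  2.26  0.44  0.69  1.42]
(-1, 155) [-1.29 -0.32  1.32  2.28  0.44  0.63  1.44]
28.6083
29.2417 [ 0.53 -0.52 -1.77]
[[(array([397.3, 234.1]), 0.86), (array([368.3, 181. ]), 0.63), (array([270.1, 231.2]), 0.58)], [(array([268.7, 140.7]), 0.79), (array([198.1, 235.4]), 0.77), (array([403.9, 215.3]), 0.58)], [(array([259.6, 241. ]), 0.63)], [(array([422. , 213.2]), 0.5)]]
pred hole [268.58 233.81] [405.07 216.25]
```

View pics/c7.png

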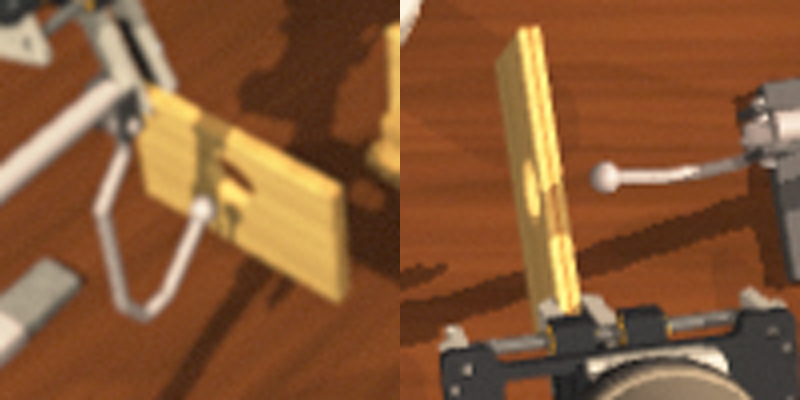

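Run:
```python
from h import *
np.set_printoptions(precision=2,suppress=True)
f0=np.array(bot.current_ft_force())
for w in((-75,220),(-45,214)):
    bot.move_linear(H(*w),50)
    print(w,np.array(bot.current_ft_force())-f0)
bot.move_linear(H(-25,192),50);print(np.array(bot.current_ft_force())-f0)
bot.move_linear(H(-2,171),40);print(np.array(bot.current_ft_force())-f0)
s=bot.camera('scene');t=bot.camera('top')
print([[(np.array(m['pixel']),round(m['confidence'],2)) for m in bot.mark_of(q,n)[:4]] for n in('panel_hole','hook_tip') for q in(s,t)],bot.current_t())
o=np.hstack([cv2.resize(s['color'][190:290,210:310],(400,400),interpolation=2),cv2.resize(t['color'][170:270,370:470],(400,400),interpolation=2)]);save({'color':o},'c8.png')
```

```text
(-75, 220) [ 1.    0.61 -0.84]
(-45, 214) [ 0.94  1.12 -1.52]
[ 0.56  0.13 -0.26]
[ 0.09  0.99 -1.35]
[[(array([372. , 182.3]), 0.68), (array([247.6, 264.8]), 0.56), (array([395.7, 234.7]), 0.56)], [(array([266.9, 142. ]), 0.93), (array([196.8, 234.3]), 0.92), (array([440.7, 210.6]), 0.79)], [(array([259.4, 242.5]), 0.58)], [(array([421.5, 212.6]), 0.48)]] 32.7167
```

View pics/c8.png

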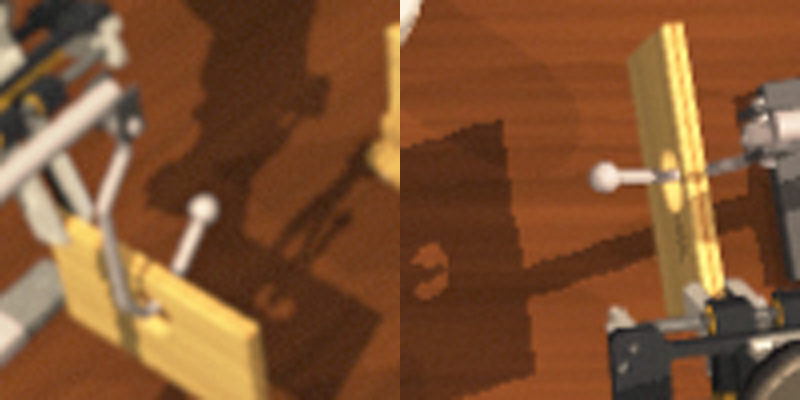

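Run:
```python
from h import *
np.set_printoptions(precision=2,suppress=True)
def F():
    r=[]
    for i in range(5): bot.pause(.04);r.append([*bot.current_ft_force(),*bot.current_ft_torque()])
    return np.mean(r,0)
bot.move_linear(H(-1,164),20);f0=F();print(f0)
z=164
while z>149:
    z-=1.5;bot.move_linear(H(-1,z),12);f=F()-f0;print(z,f,bot.current_t())
    if f[2]>1.0: break
s=bot.camera('scene');print([np.array(m['pixel']) for m in bot.mark_of(s,'hook_tip')[:2]],bot.current_gripper_width())
```

```text
[ 0.05  0.02 -1.09 -0.04  0.53  0.02]
162.5 [-0.43 -0.02 -0.29 -0.01  0.01 -0.03] 33.9083
161.0 [-0.15 -0.06  0.02  0.01  0.01 -0.03] 34.3917
159.5 [ 0.01  0.22 -0.42  0.01  0.02 -0.04] 34.875
158.0 [ 0.09 -0.15  1.07  0.07 -0.21 -0.02] 35.3583
[] 11.879801153971467
```

Run:
```python
from h import *
np.set_printoptions(precision=2,suppress=True)
bot.move_linear(H(-1,157.5),10);bot.move_gripper(30);bot.pause(.3)
p=np.array(bot.current_ee_pos());bot.move_linear(p-70*ZH,60);bot.move_linear(p-190*ZH+[-40,0,0],150)
print(bot.current_t())
F=[];T=[]
for i in range(10):
    s=bot.camera('scene');F.append(s['color'].astype(int));T.append(bot.current_t());bot.pause(.05)
for i in range(9):
    D=np.abs(F[i]-F[9]).max(2)[205:310,215:290];print(round(T[i],2),D.max(),(D>25).sum())
t=bot.camera('top')
print([[(np.array(m['pixel']),round(m['confidence'],2)) for m in bot.mark_of(q,n)[:4]] for n in('hook_tip',) for q in(s,t)],bot.current_t())
o=np.hstack([cv2.resize(s['color'][200:300,210:310],(400,400),interpolation=2),cv2.resize(t['color'][170:270,370:470],(400,400),interpolation=2)]);save({'color':o},'c9.png')
```

```text
38.9083
38.96 16 0
39.06 28 3
39.16 37 8
39.26 36 7
39.36 33 2
39.46 16 0
39.56 25 0
39.66 37 3
39.76 27 1
[[(array([260.7, 240.4]), 0.62)], [(array([421.8, 211.9]), 0.69), (array([285.8, 230.5]), 0.5)]] 40.0583
```

View pics/c9.png

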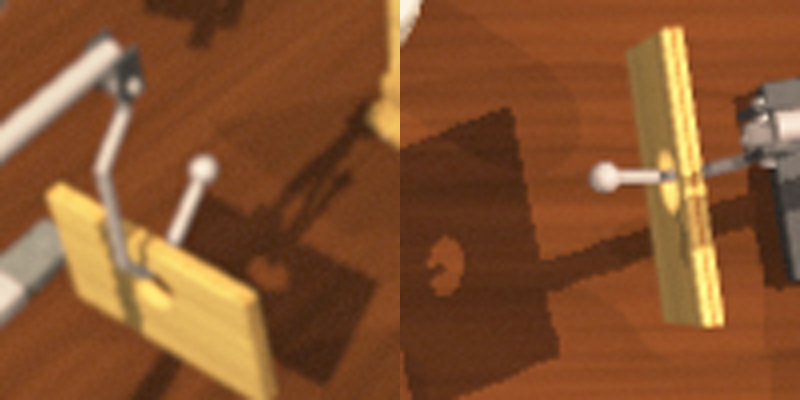

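Run:
```python
from h import *
for rep in range(3):
    bot.pause(3);F=[]
    for i in range(9): F.append(bot.camera('scene')['color'].astype(int));bot.pause(.04)
    D=[np.abs(f-F[0]).max(2)[205:310,215:290] for f in F[1:]]
    print(round(bot.current_t(),1),[(int(d.max()),int((d>25).sum())) for d in D])
```

```text
43.9 [(23, 0), (27, 1), (23, 0), (24, 0), (37, 7), (45, 15), (45, 12), (38, 6)]
47.7 [(21, 0), (31, 2), (37, 8), (43, 21), (44, 20), (36, 9), (24, 0), (18, 0)]
51.5 [(32, 2), (31, 2), (26, 1), (20, 0), (39, 3), (38, 4), (37, 7), (37, 4)]
```

Run:
```python
from h import *
bot.pause(9);F=[]
for i in range(9): F.append(cv2.cvtColor(bot.camera('scene')['color'],cv2.COLOR_RGB2GRAY).astype(np.float32));bot.pause(.04)
for nm,(r,c) in{'ball':(slice(233,251),slice(252,270)),'panel':(slice(240,305),slice(217,283)),'still':(slice(260,320),slice(300,360))}.items():
    print(nm,[np.round(cv2.phaseCorrelate(F[0][r,c],f[r,c],cv2.createHanningWindow(F[0][r,c].shape[::-1],5))[0],2).tolist() for f in F[1:]])
print(bot.current_t());bot.close_job()
```

```text
ball [[-0.23, 0.13], [0.18, -0.06], [0.03, -0.21], [0.08, -0.08], [0.28, -0.12], [1.09, 0.9], [-7.16, 4.08], [-8.66, 3.31]]
panel [[0.14, 0.12], [0.14, 0.05], [0.27, 0.09], [0.03, 0.09], [0.06, 0.14], [-0.05, 0.12], [-0.01, 0.09], [-0.1, 0.12]]
still [[0.01, -0.03], [-0.06, 0.12], [-0.29, 0.22], [-0.05, 0.53], [-0.11, 0.42], [-0.03, 0.57], [-0.34, 0.81], [-0.05, 0.22]]
61.3583
the job is handed in; nothing more can be done
```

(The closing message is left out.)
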